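# Draw out the empty drive carrier

## Task

The new drive is to be fitted into the empty carrier of the four-bay drive enclosure, whose cover is off: press that carrier's release button so that its handle springs open, then hook a fingertip behind the handle's lip and draw the carrier straight out until it stops. Leave the three carriers with drives shut and home, do not move anything else on the bench, and finish with the hand clear.

Things in the scene. Friction and masses are not known exactly. Their poses are not given: they have to be found in the camera images.
- enclosure: Desktop drive enclosure, dark steel, open on top (cover off), fixed: 230 deep (own x), 172 wide (y), 139 high. Origin under its centre, z up. Its front is its plane x = -0.115 and faces its own -x. Four drive carriers stand side by side in it, at y = +-0.019 and +-0.057: three hold a 3.5-inch drive on edge (26 thick, nearly filling the bay), one is empty.
- bay_e: The bay of the empty carrier, any of the four. Origin in the enclosure's front plane, on the bay's centre line, 18 mm above the bench; axes parallel to the enclosure's. From above it is the bay with no aluminium drive in it, only a black 7 mm wide bar along its top.
- press_e (a point): Centre of the outer face of the empty carrier's release button, 122.5 mm above the bench, 6 mm proud of the front, above the handle. Button 16 wide, 13 high. Pushed inward (enclosure +x) 5 mm to its stop, 1 N to start, 4 N fully in; fully in it releases the handle; let go, it springs back. The shut handle's outer plate ends 10 mm below the button and is 9 mm proud of the front.
- handle_e (a joint): The empty carrier's handle: flap 28 wide, 84 high, plate 6 thick, hinged at its foot 28 mm above the bench, 6 mm before the front plane. 0 rad = shut, held by the latch; 0.58 = open at its stop, top leaning out. Springs open by itself and stays open once the button is pressed fully in; cannot be pulled open before.
- lip_e (a point): Upper inner edge, at mid width, of the inward-turned lip (28 wide) on top of the empty carrier's handle. Shut: 112 mm above the bench, 3 mm behind the front plane. Open: 103 mm above the bench, 44.5 mm out from the front plane; the gap from it back to the button's face is then 38 mm (35 at 15 mm lower, where the handle leans in), open above and at both sides.
- carrier_e (a joint): The empty carrier (34 wide, 116 high) sliding straight out along the enclosure's own -x, in m: 0 = fully home, 0.085 = against its stop. About 3 N of friction plus 12 N per m/s; it stays where it is left.
- lip_a (a point): The same point on the handle lip of the first of the three carriers with drives (same handle, same button, centred 10.5 mm above the shut lip point). Stays shut and home.
- lip_b (a point): The same point on the handle lip of the second of the three carriers with drives (same handle, same button, centred 10.5 mm above the shut lip point). Stays shut and home.
- lip_c (a point): The same point on the handle lip of the third of the three carriers with drives (same handle, same button, centred 10.5 mm above the shut lip point). Stays shut and home.
- new_drive: New 3.5-inch drive lying on a blue mat, 147 x 102 x 26; origin under its centre. Bystander.
- screw_dish: Round steel screw dish, 88 across, 18 high, near the enclosure's front left corner; origin under its centre. Bystander.
- screwdriver: Green-handled screwdriver lying on the bench to the right in front of the enclosure, 170 long. Bystander.
- cleaner: Bottle, 56 across, 130 high, standing to the right of the enclosure; origin under its centre. Bystander.
- brush_pot: Clear pot with brushes, 80 across, 160 high, standing to the left of the enclosure; origin under its centre. Bystander.
- solder_reel: White reel standing on its flange, 60 across, 42 high; origin under its centre. Bystander.
- multimeter: Dark green multimeter lying flat, 185 x 85 x 48; origin under its centre. Bystander.

How it is judged:
By the outcome, as a careful person would: the job done as asked, in the order asked, and still so for the second after the job is handed in, with the robot touching nothing.
It also fails if it takes over 42 s, if anything falls off the work surface, if the arm or the gripper's body presses on something with over 40 N, if the wrist force passes 120 N, or if a joint passes its speed limit or range.

## Robot

A 6-joint arm with a two-finger parallel gripper is mounted at the origin on the work surface. World frame = base frame: x ahead of the robot, y to its left, z up, the work surface at z = 0. Lengths are in m, angles in degrees, forces in N, time in s.
With the tool pointing down it reaches from about 0.25 to 0.725 m from the base axis. Payload 9.7 kg.
Tool frame: the origin (TCP) lies between the finger pads; the fingertips stand 22 mm ahead of it and the grasp point (between the pads) lies 3 mm ahead of it; z points along the fingers, y is the line along which they close (so a half turn about z gives the same grasp; the last joint's range is limited). The gripper opens to 85 mm and grips with 20 to 120 N. Pads are 22 mm wide; open, the fingers measure 114 mm over their backs; the gripper's body (76 mm by 85 mm) begins 54 mm behind the grasp point. The pads swing forward as they close: fully open they stand 13 mm farther back than shut.
Start: joints at [68.698, 4.979, 10.078, 95.1, 0, 90], TCP at [0.2, 0.512, 0.253] pointing down, gripper open.
Joint ranges: [-179.16, 179.16], [-48.56, 103.87], [-65.8, 70.77], [-126.05, 130.52], [-82.76, 87.17], [-180, 180]. Speed limits (degrees/s): [127.2, 127.2, 147.25, 180, 180, 180].

## Interface

Orientations are given as [roll, pitch, yaw] about the fixed x, y, z axes, in that order (R = Rz(yaw) Ry(pitch) Rx(roll)).
In Python, from workcell import bot, viewer, finder gives the robot as it stands.
- The arm moves only by the tool move_arm, never from a script. Its arguments are lists of equal length, an entry for each row: "offset": the shift along the tool's x, y, z in cm, a list of three; "twist": the turn, a rotation vector about the tool's x, y, z in rad, a list of three; "grip": the opening, from 0 (shut) to 1 (fully open). In form: {"offset": [[x, y, z], ...], "twist": [[ax, ay, az], ...], "grip": [grip, ...]}. A call has 1 to 5 rows; each row shifts and turns the commanded pose from where the row before left it, along the tool's axes as they then stand; what a row does not reach is not made up. A row lasts 1/10 s, in which the tool goes at most 50 mm and 8.59 degrees, less where a joint would pass 70% of its speed; a pose out of reach is approached as far as the arm can. A call is refused whole if a number of a shift passes 5 or a number of a turn 0.15, either way. A call with a gripper value outside its range is refused whole. The fingers move at their own pace and stop on an object; "force" is the grip in N (left out, the last holds). Time passes only in rows, so rows that do not move let the fingers close. It gives the time, the measured TCP pose, the force, the opening and the grip force at its end, in the units of the state.
- bot.get_obs(): the state, without advancing time (a new reading comes with each control period).
- viewer.camera(name): name is "side" or "top" or "wrist"; returns a dict with "color" (420x560x3 uint8, red, green, blue), "depth" (420x560 float32, m along the optical axis (not along the pixel's ray), 0 where there is no reading), "vfov" (degrees; the focal length in pixels is half the picture's height over the tangent of half this angle, whatever the lens; pixels are square), "cx", "cy" (the principal point, pixels), "k1" (the pictures are not rectified: a ray, as slopes to the right and down, at radius r is drawn at 1 + k1 r^2 times it, then the intrinsics apply), "position" and "attitude" of the camera in the world; the wrist camera has in their place "tool_from_camera" (4x4, takes a point from camera to tool coordinates, whose origin is the TCP and whose axes are the flange's). Camera axes: x right, y down, z forward; pixel columns grow to the right and rows downward; lengths in m; the calibration is good to about 2 mm. A picture is of the moment at which its call begins: read the wrist's pose just before it.
- bot.job_done(): hands the job in; it is judged then, once.
Trained networks look in a picture, given as the dict that the camera call returned (one of the last four; its "shot" number tells which), for a name from the list of things; names that differ only in an ending like _2 or _b are one class to them, and where a whole thing is asked for, a point or a joint stands for the part that bears it (a point fixed in the world has none). Each returns a list of dicts, best first, with "p" (0 to 1); they miss things now and then, are a little off and sometimes report something else, mostly with a low value. They report only what shows in the picture. A call takes as long as a camera call.
- finder.boxes_of(picture, thing): "position" ([column, row] in pixels, amid what is visible of it).
- finder.pinpoint(picture, thing): "position" ([column, row] in pixels: a listed point, or the origin of a listed thing).
The state is a dict: "time": time; "q": joint angles; "qd": joint speeds; "joint_efforts": joint torques, N m; "ee_pos": TCP position; "tcp_rot": TCP orientation; "wrist_force": force on the tool from outside, world axes, zero at the start; "torque": the same for the moment, N m; "opening": finger opening in m; "grasp_force": force on a finger pad.
Only numpy, scipy, OpenCV 4.12 (cv2) and the standard library are available. Lean on these libraries where they do the work, as an engineer would, in place of code of your own. Each camera call takes 0.05 s, during which the arm holds its last target. There are 200 camera calls.

## Working session

There is one attempt and no reset: what is moved stays moved. The work goes in short steps, Python scripts to look and compute and a tool call to move; the robot and the scene stay as the last step left them, time stands still between calls to the robot, and variables do not carry over. Pictures are saved under pics/ and viewed, at most 10 in all, crops included, and the job is handed in when it is done.

Besides the shell and the picture viewer there is one more tool, called after "Request:" by a JSON object that holds its "method" and its "body". move_arm: Moves the arm, as the interface text tells. Its arguments: {"type":"object","properties":{"offset":{"type":"array","items":{"type":"array","items":{"type":"number"}}},"twist":{"type":"array","items":{"type":"array","items":{"type":"number"}}},"grip":{"type":"array","items":{"type":"number"}},"force":{"type":"number"}},"required":["offset","twist","grip"]}

```bash
mkdir -p pics; ls; cat > h.py <<'E'
import numpy as np, cv2
from scipy.spatial.transform import Rotation as Ro
from workcell import bot, viewer, finder
def K(p):
    f=p["color"].shape[0]/2/np.tan(np.radians(p["vfov"])/2)
    return np.array([[f,0,p["cx"]],[0,f,p["cy"]],[0,0,1.]]), np.array([p["k1"],0,0,0,0.])
def pose(p,o=None):
    if "position" in p:
        a=np.array(p["attitude"],float)
        R=a if a.shape==(3,3) else Ro.from_euler("xyz",a,degrees=True).as_matrix()
        return R,np.array(p["position"])
    T=np.array(p["tool_from_camera"]);Rt=Ro.from_euler("xyz",o["tcp_rot"],degrees=True).as_matrix()
    return Rt@T[:3,:3],Rt@T[:3,3]+np.array(o["ee_pos"])
def ray(p,uv,o=None):
    k,d=K(p);x=cv2.undistortPoints(np.array([[uv]],float),k,d)[0,0]
    R,t=pose(p,o);return t,R@np.array([x[0],x[1],1])
def atz(p,uv,z,o=None):
    t,r=ray(p,uv,o);return t+r*(z-t[2])/r[2]
def dep(p,uv,o=None):
    u,v=int(round(uv[0])),int(round(uv[1]));w=p["depth"][max(v-1,0):v+2,max(u-1,0):u+2];w=w[w>0]
    t,r=ray(p,uv,o);return t+r*np.median(w) if len(w) else None
def proj(p,X,o=None):
    k,d=K(p);R,t=pose(p,o);return cv2.projectPoints(((np.atleast_2d(X)-t)@R)[:,None],np.zeros(3),np.zeros(3),k,d)[0][:,0]
def save(p,n,crop=None,s=1):
    im=p["color"][...,::-1]
    if crop: im=im[crop[1]:crop[3],crop[0]:crop[2]]
    cv2.imwrite("pics/"+n,cv2.resize(im,None,fx=s,fy=s,interpolation=cv2.INTER_CUBIC))
E
python3 - <<'E'
from h import *
np.set_printoptions(precision=4,suppress=True)
o=bot.get_obs();print(o)
for c in("top","side"):
    p=viewer.camera(c);save(p,c+"0.png");print(c,p["position"],p["attitude"],p["vfov"],p["k1"])
    for n in("enclosure","bay_e","press_e","lip_e","lip_a","screw_dish","screwdriver","cleaner","brush_pot","new_drive"):
        for r in finder.pinpoint(p,n)[:4]: print(n,np.round(r["position"],1),round(r["p"],2),dep(p,r["position"]))
E
```

```text
pics
{'time': 0.0, 'q': array([68.6968,  5.0116, 10.0334, 95.0979, -0.0006, 90.0002]), 'qd': array([0.0346, 0.0089, 0.0027, 0.056 , 0.0306, 0.0432]), 'joint_efforts': array([ -0.0011, -52.0392,  46.4802,   0.0165,  -0.0001,   0.    ]), 'ee_pos': array([0.1997, 0.5122, 0.2526]), 'tcp_rot': array([-179.9239,    0.0006,  158.6966]), 'wrist_force': array([-0.5465,  0.4981,  0.279 ]), 'torque': array([-0.0172,  0.0263,  0.0083]), 'grasp_force': 0.0, 'opening': 0.08520277056770899}
top [ 0.4134 -0.0003  1.387 ] [-172.969     0.3809  -88.736 ] 53.229199744856274 -0.037461697882335894
enclosure [256.5 168.4] 0.9 [0.6983 0.0856 0.0577]
bay_e [270.3 197.4] 0.97 [0.5942 0.0365 0.1296]
lip_e [265.  198.3] 0.6 [0.5944 0.0535 0.1058]
lip_e [244.7 189.5] 0.6 [0.6152 0.114  0.1397]
lip_e [257.7 195.8] 0.56 [0.5983 0.0749 0.1292]
lip_e [232.5 193.6] 0.43 [0.6067 0.1542 0.1082]
lip_a [265.  198.3] 0.6 [0.5944 0.0535 0.1058]
lip_a [244.7 189.5] 0.6 [0.6152 0.114  0.1397]
lip_a [257.7 195.8] 0.56 [0.5983 0.0749 0.1292]
lip_a [232.5 193.6] 0.43 [0.6067 0.1542 0.1082]
screw_dish [201.5 208.1] 0.84 [0.5713
[... 442 characters left out ...]
ay_e [271.7 225.5] 0.78 [0.5909 0.0292 0.0264]
lip_e [271.7 196.4] 0.5 [0.599  0.0658 0.1165]
lip_e [275.4 198. ] 0.45 [0.5999 0.0224 0.1367]
lip_e [272.4 188.8] 0.39 [0.6063 0.0862 0.1326]
lip_e [266.7 179.8] 0.36 [0.6568 0.3673 0.0015]
lip_a [271.7 196.4] 0.5 [0.599  0.0658 0.1165]
lip_a [275.4 198. ] 0.45 [0.5999 0.0224 0.1367]
lip_a [272.4 188.8] 0.39 [0.6063 0.0862 0.1326]
lip_a [266.7 179.8] 0.36 [0.6568 0.3673 0.0015]
screw_dish [248.  197.2] 0.85 [0.5586 0.2551 0.004 ]
screwdriver [257.9 255.4] 0.54 [ 0.5186 -0.081  -0.0014]
screwdriver [299.6 248.7] 0.43 [ 0.653  -0.0877  0.0065]
cleaner [300.  247.2] 0.84 [ 0.6531 -0.0905  0.0146]
new_drive [190.8 167.1] 0.87 [0.3788 0.4908 0.0255]
```

```bash
python3 - <<'E'
import cv2
a=cv2.imread("pics/top0.png")[100:300,130:430];b=cv2.imread("pics/side0.png")[120:290,180:430]
a=cv2.resize(a,(600,400),interpolation=2);
cv2.imwrite("pics/t1.png",a)
cv2.imwrite("pics/s1.png",cv2.resize(b,None,fx=3,fy=3,interpolation=2))
E
```

```text
(no output)
```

View pics/t1.png

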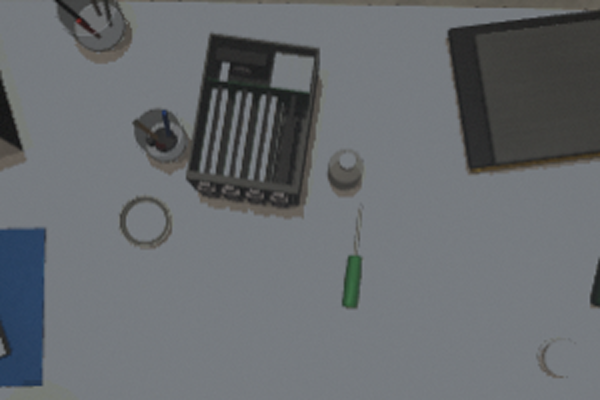

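View pics/s1.png

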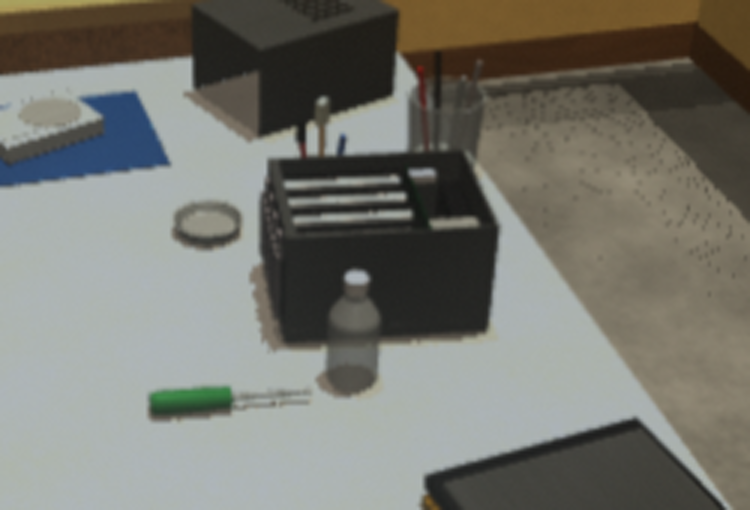

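The top picture shows the enclosure with three drives on the left. The empty bay, with its black bar, is the rightmost at about (274,175) full frame, which is the enclosure's low-y side. The handles are along the front at rows ~195. The side picture agrees. Next I'll fit the enclosure's rim from depth.

```bash
python3 - <<'E'
from h import *
np.set_printoptions(precision=4,suppress=True)
def rim(c):
    p=viewer.camera(c);k,d=K(p);R,t=pose(p)
    v,u=np.mgrid[0:420,0:560];uv=np.stack([u,v],-1).reshape(-1,1,2).astype(float)
    x=cv2.undistortPoints(uv,k,d)[:,0];P=t+(np.c_[x,np.ones(len(x))]*p["depth"].reshape(-1,1))@R.T
    m=(p["depth"].ravel()>0)&(abs(P[:,2]-.139)<.006)&(P[:,0]>.55)&(P[:,0]<.85)&(P[:,1]>-.06)&(P[:,1]<.18)
    return P[m]
for c in("top","side"):
    q=rim(c);r=cv2.minAreaRect((q[:,:2]*1000).astype(np.float32));print(c,len(q),np.median(q[:,2]),r);print(cv2.boxPoints(r))
p=viewer.camera("top")
# hand-picked rim corners FL FR BL BR
for uv in((224,190),(280,202),(235.5,117.5),(289.5,124)): print(atz(p,uv,.139))
print(np.array(viewer.camera("wrist")["tool_from_camera"]))
E
```

```text
top 746 0.13825925528813177 ((714.1171875, 51.031028747558594), (235.37570190429688, 236.50048828125), 83.24092102050781)
[[582.8375 -51.9214]
 [817.6943 -79.7563]
 [845.3969 153.9835]
 [610.54   181.8184]]
side 521 0.1368302772823835 ((719.442138671875, 81.48665618896484), (185.14947509765625, 235.0606231689453), 84.14861297607422)
[[593.0863   1.3763]
 [826.9222 -22.5878]
 [845.798  161.597 ]
 [611.962  185.5611]]
[0.6125 0.1766 0.139 ]
[0.5795 0.0067 0.139 ]
[0.8399 0.1499 0.139 ]
[ 0.8223 -0.0173  0.139 ]
[[-0.0008 -0.9636 -0.2672  0.068 ]
 [ 1.     -0.0009  0.0002  0.0015]
 [-0.0004 -0.2672  0.9636 -0.1204]
 [ 0.      0.      0.      1.    ]]
```

Request:
{"method": "move_arm", "body": {"offset": [[0,0,0],[0,0,0],[-3.0,-3.6,0],[-3.0,-3.6,0],[-3.0,-3.6,0]], "twist": [[0,0,-0.132],[0,0,-0.132],[0,0,0],[0,0,0],[0,0,0]], "grip": [0,0,0,0,0]}}

```text
time: 1.8
ee_pos: [0.2781, 0.3941, 0.2531]
tcp_rot: [-180.0, 0.0, 173.9]
wrist_force: [1.2, 0.1, 0.2]
opening: 0.0123
grasp_force: 0.0
```

Request:
{"method": "move_arm", "body": {"offset": [[-3.0,-3.6,0],[-3.0,-3.6,0],[-3.0,-3.6,0],[-3.0,-3.6,0],[-3.0,-3.6,0]], "twist": [[0,0,0],[0,0,0],[0,0,0],[0,0,0],[0,0,0]], "grip": [0,0,0,0,0]}}

```text
time: 2.3
ee_pos: [0.4081, 0.1985, 0.2536]
tcp_rot: [180.0, 0.0, 173.8]
wrist_force: [1.0, 0.5, -0.4]
opening: -0.0001
grasp_force: 0.0
```

Request:
{"method": "move_arm", "body": {"offset": [[-3.0,-3.6,0],[-3.0,-3.6,0],[-3.0,-3.6,0],[-3.0,-3.6,0],[0,0,0]], "twist": [[0,0,0],[0,0,0],[0,0,0],[0,0,0],[0,0,0]], "grip": [0,0,0,0,0]}}

```text
time: 2.8
ee_pos: [0.5132, 0.0402, 0.2524]
tcp_rot: [-179.9, -0.0, 173.5]
wrist_force: [-0.5, 0.2, -0.4]
opening: -0.0001
grasp_force: 0.0
```

```bash
python3 - <<'E'
from h import *
np.set_printoptions(precision=4,suppress=True)
o=bot.get_obs();p=viewer.camera("wrist");save(p,"w1.png");print(o["ee_pos"],o["tcp_rot"])
for n in("enclosure","bay_e","press_e","lip_e"):
    for r in finder.pinpoint(p,n)[:5]: print(n,np.round(r["position"],1),round(r["p"],2),dep(p,r["position"],o))
np.savez("w1.npz",d=p["depth"])
E
```

```text
[0.5132 0.0402 0.2524] [-179.9373   -0.0194  173.5458]
bay_e [287.2 265.9] 0.65 [0.5033 0.0462 0.2394]
press_e [201.6 312.2] 0.57 [ 0.6277 -0.0478  0.0416]
lip_e [433.4 319.6] 0.86 [0.6087 0.1481 0.1244]
lip_e [339.2 317. ] 0.81 [0.5979 0.0776 0.1243]
lip_e [388.7 317.9] 0.8 [0.5053 0.0738 0.2793]
```

View pics/w1.png

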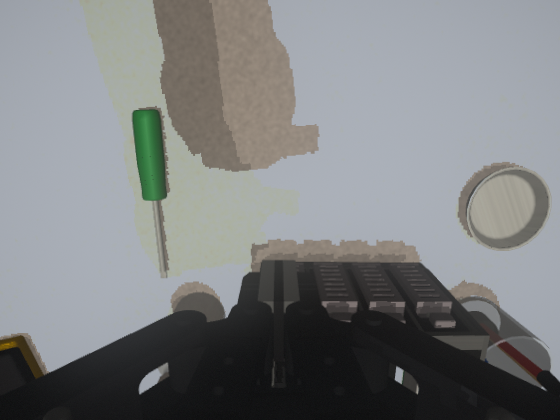

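The wrist view shows the shut handles around rows 265-310. The empty bay is hidden behind the fingers at about column 280. I'll move forward over the enclosure, so the front shows above the fingers.

Request:
{"method": "move_arm", "body": {"offset": [[-4,0,0],[-4,0,0],[-2,0,0],[0,0,0]], "twist": [[0,0,0],[0,0,0],[0,0,0],[0,0,0]], "grip": [0,0,0,0]}}

```text
time: 3.45
ee_pos: [0.612, 0.0347, 0.2521]
tcp_rot: [-180.0, -0.1, 173.9]
wrist_force: [-0.3, -0.1, 0.4]
opening: 0.0001
grasp_force: 0.0
```

```bash
python3 - <<'E'
from h import *
np.set_printoptions(precision=4,suppress=True)
o=bot.get_obs();p=viewer.camera("wrist");save(p,"w2.png");print(o["ee_pos"],o["tcp_rot"],K(p)[0][0])
for n,z in(("enclosure",0),("bay_e",.018),("press_e",.1225),("lip_e",.112)):
    for r in finder.pinpoint(p,n)[:5]: print(n,np.round(r["position"],1),round(r["p"],2),dep(p,r["position"],o),atz(p,r["position"],z,o))
E
```

```text
[0.612  0.0347 0.2521] [-179.9937   -0.0628  173.9219] [376.7265   0.     278.2405]
bay_e [282.9 170.1] 0.73 [0.5906 0.0423 0.0734] [0.599  0.0421 0.018 ]
press_e [282.  185.4] 0.56 [0.5937 0.0408 0.1207] [0.5933 0.0408 0.1225]
lip_e [441.9 198.7] 0.84 [0.6125 0.1467 0.1282] [0.617  0.1536 0.112 ]
lip_e [282.6 189.8] 0.75 [0.5951 0.0409 0.1287] [0.5985 0.0408 0.112 ]
lip_e [388.7 194.8] 0.71 [0.6058 0.1105 0.1294] [0.6101 0.1154 0.112 ]
lip_e [337.9 195.6] 0.7 [0.6029 0.077  0.1288] [0.6069 0.0793 0.112 ]
```

View pics/w2.png

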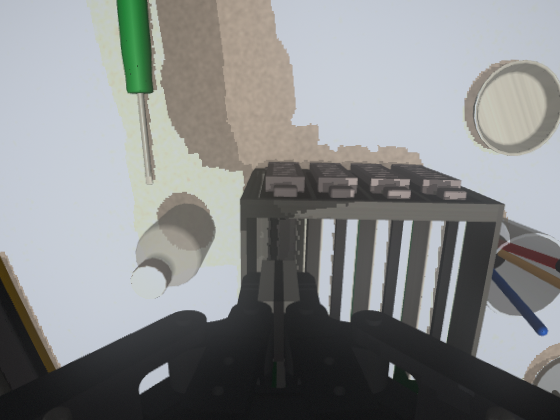

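This view is clear. The rightmost-in-world (low-y) bay's button is at about (284,185), the other three buttons run along row ~190 out to (455,195), and the cleaner is clear on the left. One more fit, for yaw.

```bash
python3 - <<'E'
from h import *
np.set_printoptions(precision=4,suppress=True)
o=bot.get_obs();p=viewer.camera("wrist");k,d=K(p);R,t=pose(p,o)
v,u=np.mgrid[0:420,0:560];x=cv2.undistortPoints(np.stack([u,v],-1).reshape(-1,1,2).astype(float),k,d)[:,0]
P=t+(np.c_[x,np.ones(len(x))]*p["depth"].reshape(-1,1))@R.T
P=P[(p["depth"].ravel()>0)&(P[:,0]>.56)&(P[:,0]<.8)&(P[:,1]>.0)&(P[:,1]<.2)]
r=P[(abs(P[:,2]-.139)<.006)]
a=[]
for y in np.arange(.03,.17,.01):
    s=r[(abs(r[:,1]-y)<.005)]
    if len(s)>5:a.append((y,np.percentile(s[:,0],3)))
a=np.array(a);f=np.polyfit(a[:,0],a[:,1],1);print(a.T,"edge yaw",-np.degrees(np.arctan(f[0])))
b=P[(P[:,2]>.118)&(P[:,2]<.131)&(P[:,0]<.63)]; print(len(b))
for y in (.041,.078,.113,.15):
    s=b[abs(b[:,1]-y)<.012]; print(y,len(s),s.min(0) if len(s) else 0,s.mean(0) if len(s) else 0)
print("top z of nearest finger pts", P[(P[:,2]>.2)][:,2].min(), np.hypot(*(P[P[:,2]>.2][:,:2]-o["ee_pos"][:2]).T).min())
q=P[(P[:,2]>.16)&(np.hypot(*(P[:,:2]-o["ee_pos"][:2]).T)<.025)]
if len(q): print("finger zmin rel TCP",np.percentile(q[:,2],[0,2,10])-o["ee_pos"][2])
E
```

```text
[[0.03   0.04   0.05   0.06   0.07   0.08   0.09   0.1    0.11   0.12
  0.13   0.14   0.15   0.16   0.17  ]
 [0.598  0.5994 0.6006 0.6018 0.603  0.6042 0.6055 0.6068 0.6081 0.6092
  0.6106 0.6117 0.6131 0.6142 0.6163]] edge yaw -7.226465942377787
2585
0.041 377 [0.5929 0.0292 0.1181] [0.5985 0.0417 0.1274]
0.078 689 [0.5976 0.066  0.1181] [0.6126 0.0777 0.1263]
0.113 569 [0.6023 0.101  0.1182] [0.6132 0.1129 0.1262]
0.15 413 [0.6069 0.1381 0.1181] [0.6119 0.1513 0.1264]
top z of nearest finger pts 0.2359077897299543 0.00011938305925336334
finger zmin rel TCP [-0.0181 -0.01    0.0109]
```

Request:
{"method": "move_arm", "body": {"offset": [[4.3,0.5,0],[0,0,3.5],[0,0,3.5],[0,0,3.1],[0,0,0]], "twist": [[0,0,0.019],[0,0,0],[0,0,0],[0,0,0],[0,0,0]], "grip": [0,0,0,0,0]}}

```text
time: 4.25
ee_pos: [0.566, 0.043, 0.1486]
tcp_rot: [-179.9, -0.3, 172.7]
wrist_force: [-0.5, -0.4, 0.3]
opening: 0.0003
grasp_force: 0.0
```

```bash
python3 - <<'E'
from h import *
np.set_printoptions(precision=4,suppress=True)
o=bot.get_obs();print(o["ee_pos"],o["tcp_rot"])
p=viewer.camera("wrist");s=viewer.camera("side")
a=cv2.resize(s["color"][150:260,220:330,::-1],(400,400),interpolation=2)
b=cv2.resize(p["color"][...,::-1],(400,300));b=cv2.copyMakeBorder(b,0,100,0,0,0)
cv2.imwrite("pics/c3.png",np.hstack([a,b]))
T=Ro.from_euler("xyz",o["tcp_rot"],degrees=True).as_matrix()
print("tip px side",proj(s,o["ee_pos"]+T@[0,0,.022]))
for r in finder.pinpoint(p,"press_e")[:2]:print(r["position"],r["p"],dep(p,r["position"],o),atz(p,r["position"],.1225,o))
E
```

```text
[0.566  0.043  0.1486] [-179.9334   -0.3297  172.7483]
tip px side [[263.4927 198.6174]]
```

View pics/c3.png

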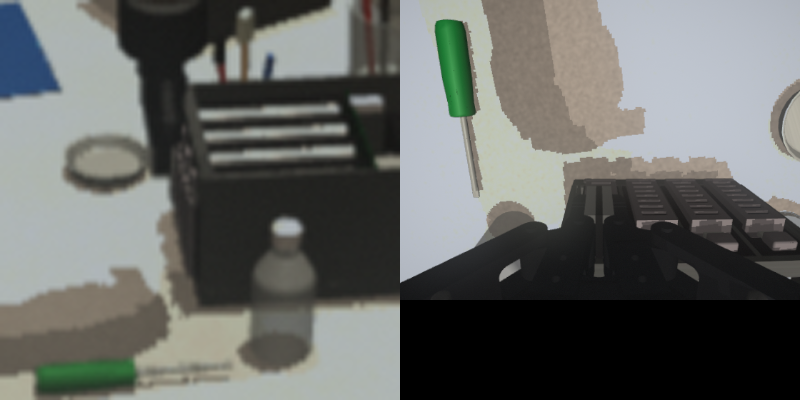

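The left picture shows the fingertips at (160,175), where the projection puts them, ahead of the low-y bay and above the handle. Lowering to button height and approaching.

Request:
{"method": "move_arm", "body": {"offset": [[0,0.2,0.65],[0,0,0],[-1.3,0,0],[0,0,0]], "twist": [[0,0,0],[0,0,0],[0,0,0],[0,0,0]], "grip": [0,0,0,0]}}

```text
time: 4.8
ee_pos: [0.5824, 0.0434, 0.1462]
tcp_rot: [180.0, 0.0, 172.7]
wrist_force: [0.2, -0.2, -0.3]
opening: -0.0001
grasp_force: 0.0
```

Request:
{"method": "move_arm", "body": {"offset": [[-0.3,0,0],[0,0,0],[-0.2,0,0],[0,0,0]], "twist": [[0,0,0],[0,0,0],[0,0,0],[0,0,0]], "grip": [0,0,0,0]}}

```text
time: 5.2
ee_pos: [0.5864, 0.0428, 0.146]
tcp_rot: [180.0, -0.0, 172.7]
wrist_force: [-2.9, 1.6, 2.5]
opening: 0.0003
grasp_force: 1.7
```

Request:
{"method": "move_arm", "body": {"offset": [[-0.2,0,0],[0,0,0]], "twist": [[0,0,0],[0,0,0]], "grip": [0,0]}}

```text
time: 5.4
ee_pos: [0.5879, 0.0426, 0.1459]
tcp_rot: [180.0, -0.1, 172.7]
wrist_force: [-7.6, 1.7, 4.2]
opening: -0.0003
grasp_force: 3.6
```

Request:
{"method": "move_arm", "body": {"offset": [[-0.1,0,0],[0,0,0]], "twist": [[0,0,0],[0,0,0]], "grip": [0,0]}}

```text
time: 5.6
ee_pos: [0.5881, 0.0426, 0.1458]
tcp_rot: [180.0, -0.2, 172.7]
wrist_force: [-11.9, 1.8, 6.1]
opening: 0.0
grasp_force: 5.7
```

Request:
{"method": "move_arm", "body": {"offset": [[-0.1,0,0],[0,0,0]], "twist": [[0,0,0],[0,0,0]], "grip": [0,0]}}

```text
time: 5.8
ee_pos: [0.5884, 0.0425, 0.1458]
tcp_rot: [180.0, -0.3, 172.8]
wrist_force: [-15.0, 3.1, 7.8]
opening: 0.0001
grasp_force: 7.8
```

Request:
{"method": "move_arm", "body": {"offset": [[1.0,0,0],[0.7,0,0],[0,0,0]], "twist": [[0,0,0],[0,0,0],[0,0,0]], "grip": [0,0,0]}}

```text
time: 6.1
ee_pos: [0.5734, 0.0444, 0.146]
tcp_rot: [-180.0, 0.0, 172.7]
wrist_force: [0.5, 0.1, 0.1]
opening: -0.0002
grasp_force: 0.0
```

```bash
python3 - <<'E'
from h import *
np.set_printoptions(precision=4,suppress=True)
o=bot.get_obs();print(o["ee_pos"],o["tcp_rot"],o["wrist_force"])
p=viewer.camera("wrist");s=viewer.camera("side")
a=cv2.resize(s["color"][150:260,220:330,::-1],(400,400),interpolation=2)
b=cv2.resize(p["color"][120:420,140:440,::-1],(400,400))
cv2.imwrite("pics/c4.png",np.hstack([a,b]))
for r in finder.pinpoint(p,"lip_e")[:5]:print(r["position"],r["p"],dep(p,r["position"],o),atz(p,r["position"],.103,o),atz(p,r["position"],.112,o))
E
```

```text
[0.5734 0.0444 0.146 ] [-179.9963    0.0463  172.741 ] [0.5468 0.0757 0.1449]
[354.2, 328.9] 0.91 [0.5654 0.0677 0.177 ] [0.6143 0.0786 0.103 ] [0.6083 0.0773 0.112 ]
[437.3, 320.8] 0.89 [0.6024 0.1122 0.1225] [0.6154 0.12   0.103 ] [0.6094 0.1164 0.112 ]
[278.6, 221.2] 0.87 [0.5547 0.0485 0.1016] [0.5543 0.0485 0.103 ] [0.5517 0.0489 0.112 ]
[512.7, 326.4] 0.63 [0.6117 0.1475 0.1205] [0.6243 0.1587 0.103 ] [0.6178 0.1529 0.112 ]
```

View pics/c4.png

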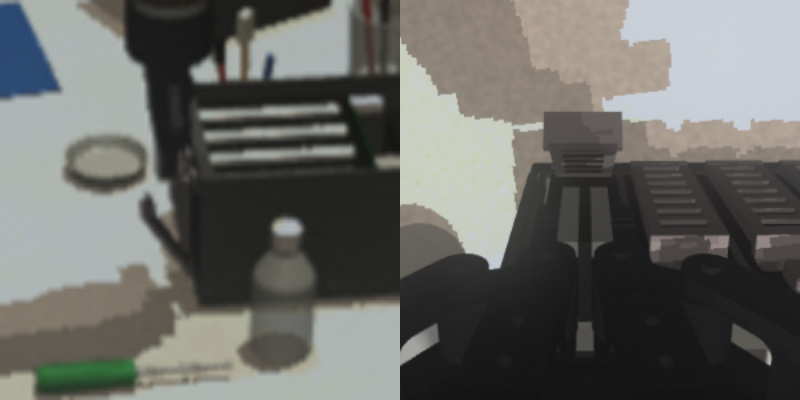

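The empty carrier's handle is open: its lip is at (579,145) in the right-hand crop, measured at 45 mm out, and the other three are shut. Next I lower the fingertip into the gap, then draw.

Request:
{"method": "move_arm", "body": {"offset": [[-0.2,0,0],[0,0,1.6],[0,0,1.6],[0,0,0]], "twist": [[0,0,0],[0,0,0],[0,0,0],[0,0,0]], "grip": [0,0,0,0]}}

```text
time: 6.65
ee_pos: [0.5749, 0.044, 0.1115]
tcp_rot: [-180.0, -0.2, 172.7]
wrist_force: [-0.2, 0.1, -0.0]
opening: 0.0003
grasp_force: 0.0
```

Request:
{"method": "move_arm", "body": {"offset": [[0.5,0,0],[0.3,0,0],[0.4,0,0],[0.5,0,0]], "twist": [[0,0,0],[0,0,0],[0,0,0],[0,0,0]], "grip": [0,0,0,0]}}

```text
time: 7.05
ee_pos: [0.5591, 0.0463, 0.1148]
tcp_rot: [180.0, 0.1, 172.7]
wrist_force: [3.3, -0.4, 0.5]
opening: -0.0004
grasp_force: 1.8
```

Request:
{"method": "move_arm", "body": {"offset": [[1,0,0],[1,0,0],[1,0,0],[1,0,0],[1,0,0]], "twist": [[0,0,0],[0,0,0],[0,0,0],[0,0,0],[0,0,0]], "grip": [0,0,0,0,0]}}

```text
time: 7.55
ee_pos: [0.5084, 0.0527, 0.1142]
tcp_rot: [180.0, 0.0, 172.7]
wrist_force: [4.3, -1.0, 4.2]
opening: -0.0003
grasp_force: 2.9
```

Request:
{"method": "move_arm", "body": {"offset": [[0.8,0,0],[0.6,0,0],[0.4,0,0],[0,0,0]], "twist": [[0,0,0],[0,0,0],[0,0,0],[0,0,0]], "grip": [0,0,0,0]}}

```text
time: 7.95
ee_pos: [0.4906, 0.055, 0.1141]
tcp_rot: [180.0, 0.0, 172.7]
wrist_force: [2.0, -0.8, 6.1]
opening: 0.0001
grasp_force: 2.6
```

Request:
{"method": "move_arm", "body": {"offset": [[0.4,0,0],[0.3,0,0],[0.2,0,0],[0,0,0]], "twist": [[0,0,0],[0,0,0],[0,0,0],[0,0,0]], "grip": [0,0,0,0]}}

```text
time: 8.35
ee_pos: [0.4832, 0.056, 0.114]
tcp_rot: [-180.0, 0.2, 172.7]
wrist_force: [10.5, -2.6, 1.3]
opening: 0.0002
grasp_force: 4.5
```

Request:
{"method": "move_arm", "body": {"offset": [[0.2,0,0],[0.1,0,0],[0,0,0]], "twist": [[0,0,0],[0,0,0],[0,0,0]], "grip": [0,0,0]}}

```text
time: 8.65
ee_pos: [0.4812, 0.0563, 0.1143]
tcp_rot: [180.0, 0.3, 172.7]
wrist_force: [14.1, -1.4, 0.1]
opening: 0.0001
grasp_force: 5.8
```

Request:
{"method": "move_arm", "body": {"offset": [[0.2,0,0],[0,0,0]], "twist": [[0,0,0],[0,0,0]], "grip": [0,0]}}

```text
time: 8.85
ee_pos: [0.4797, 0.0565, 0.1145]
tcp_rot: [180.0, 0.3, 172.7]
wrist_force: [17.1, -2.2, 0.9]
opening: 0.0001
grasp_force: 6.7
```

Request:
{"method": "move_arm", "body": {"offset": [[0.2,0,0],[0,0,0]], "twist": [[0,0,0],[0,0,0]], "grip": [0,0]}}

```text
time: 9.05
ee_pos: [0.4782, 0.0568, 0.1149]
tcp_rot: [180.0, 0.4, 172.7]
wrist_force: [16.7, -2.6, 1.9]
opening: -0.0001
grasp_force: 7.4
```

```bash
python3 - <<'E'
from h import *
np.set_printoptions(precision=4,suppress=True)
o=bot.get_obs();print(o["ee_pos"],o["tcp_rot"],o["wrist_force"])
p=viewer.camera("wrist");s=viewer.camera("side")
a=cv2.resize(s["color"][150:260,220:330,::-1],(400,400),interpolation=2)
b=cv2.resize(p["color"][120:420,140:440,::-1],(400,400))
cv2.imwrite("pics/c5.png",np.hstack([a,b]))
for r in finder.pinpoint(p,"lip_e")[:3]:print(r["position"],r["p"],dep(p,r["position"],o),atz(p,r["position"],.103,o))
E
```

```text
[0.4782 0.0568 0.1149] [179.9723   0.4048 172.7121] [16.7261 -2.5602  1.8881]
[273.7, 250.2] 0.73 [0.4631 0.0584 0.0975] [0.461  0.0588 0.103 ]
```

View pics/c5.png

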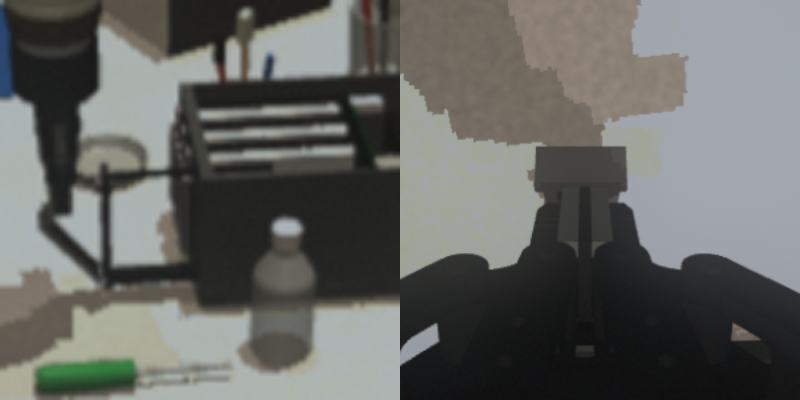

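The carrier is drawn far out, but the handle looks bent a little past its own stop: lip at (42,215) in the left crop, carrier front at (105,165-285). I'll ease off and measure.

Request:
{"method": "move_arm", "body": {"offset": [[-0.9,0,0],[-0.8,0,0],[0,0,0]], "twist": [[0,0,0],[0,0,0],[0,0,0]], "grip": [0,0,0]}}

```text
time: 9.5
ee_pos: [0.4918, 0.0547, 0.1129]
tcp_rot: [-180.0, -0.1, 172.7]
wrist_force: [-0.8, 0.3, -0.1]
opening: -0.0003
grasp_force: 0.0
```

```bash
python3 - <<'E'
from h import *
np.set_printoptions(precision=4,suppress=True)
o=bot.get_obs();print(o["ee_pos"],o["tcp_rot"],o["wrist_force"])
p=viewer.camera("wrist");s=viewer.camera("side")
a=cv2.resize(s["color"][150:260,220:330,::-1],(400,400),interpolation=2)
b=cv2.resize(p["color"][120:420,140:440,::-1],(400,400))
cv2.imwrite("pics/c6.png",np.hstack([a,b]))
F=np.array([.5995,.041]);ex=np.array([.992,-.126])
for r in finder.pinpoint(p,"lip_e")[:3]:
    x=dep(p,r["position"],o);y=atz(p,r["position"],.103,o);print(r["position"],r["p"],x,y,"out",(F-y[:2])@ex,(F-x[:2])@ex)
# project the expected open features at carrier travel c
for c in(.075,.080,.085):
    L=np.r_[F-(.0445+c)*ex,.103]; B=np.r_[F-(.006+c)*ex,.129]; H=np.r_[F-(.006+c)*ex,.028]
    print(c,((proj(s,np.array([L,B,H]))-[220,150])*400/110).round(0).tolist(), proj(p,L,o).round(1))
E
```

```text
[0.4918 0.0547 0.1129] [-179.9826   -0.1425  172.7296] [-0.8437  0.3084 -0.0888]
[275.1, 242.7] 0.95 [0.471  0.0577 0.1028] [0.471  0.0577 0.103 ] out 0.1295905015695334 0.12953163183343533
0.075 [[62.0, 203.0], [105.0, 176.0], [106.0, 270.0]] [[274.1 268.2]]
0.08 [[56.0, 204.0], [99.0, 176.0], [100.0, 270.0]] [[274.1 255.7]]
0.085 [[50.0, 204.0], [93.0, 177.0], [95.0, 271.0]] [[274. 243.]]
```

View pics/c6.png

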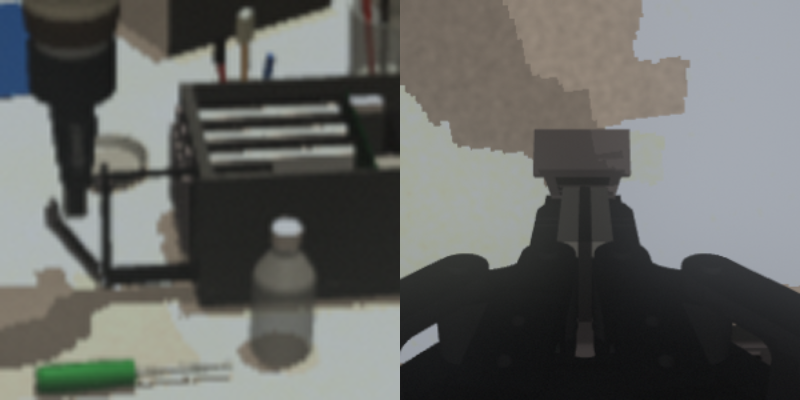

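Out distance is 129.5 mm, which is 44.5 + 85, so the carrier is against its stop. The handle is back at its normal open angle and the finger is free in the gap. I'll raise clear.

Request:
{"method": "move_arm", "body": {"offset": [[0,0,-2],[0,0,-3],[0,0,-4],[0,0,-4],[0,0,-3]], "twist": [[0,0,0],[0,0,0],[0,0,0],[0,0,0],[0,0,0]], "grip": [0,0,0,0,0]}}

```text
time: 10.15
ee_pos: [0.4918, 0.0549, 0.276]
tcp_rot: [180.0, 0.0, 172.7]
wrist_force: [1.0, 0.3, -0.1]
opening: 0.0001
grasp_force: 0.0
```

Request:
{"method": "move_arm", "body": {"offset": [[4,0,0],[4,0,0],[3,0,0],[0,0,0],[0,0,0]], "twist": [[0,0,0],[0,0,0],[0,0,0],[0,0,0],[0,0,0]], "grip": [0,0,0,0,0]}}

```text
time: 10.65
ee_pos: [0.3827, 0.0688, 0.2739]
tcp_rot: [180.0, 0.0, 172.8]
wrist_force: [-0.1, 0.1, -0.8]
opening: -0.0002
grasp_force: 0.0
```

```bash
python3 - <<'E'
from h import *
np.set_printoptions(precision=4,suppress=True)
o=bot.get_obs();print(o["ee_pos"],o["wrist_force"],o["time"])
F=np.array([.5995,.041]);ex=np.array([.992,-.126])
for c in("top","side","wrist"):
    p=viewer.camera(c)
    if c=="wrist":save(p,"w7.png")
    for r in finder.pinpoint(p,"lip_e")[:5]:
        q=o if c=="wrist" else None
        y=atz(p,r["position"],.103,q);z=atz(p,r["position"],.112,q);print(c,np.round(r["position"]),round(r["p"],2),y,"out",(F-y[:2])@ex,"shut z out",(F-z[:2])@ex)
E
```

```text
[0.3827 0.0688 0.2739] [-0.097  0.098 -0.75 ] 10.65
top [262. 239.] 0.62 [0.4683 0.061  0.103 ] out 0.1326610866830833 shut z out 0.13298844578470706
top [259. 197.] 0.62 [0.5976 0.0726 0.103 ] out 0.0058944938933058 shut z out 0.007110395930650618
top [232. 190.] 0.58 [0.619 0.158 0.103] out -0.004595016395892002 shut z out -0.003305590411413074
top [242. 194.] 0.57 [0.6071 0.1256 0.103 ] out 0.003112936898749538 shut z out 0.0043483356565112066
side [235. 204.] 0.66 [0.4763 0.0668 0.103 ] out 0.12548907288662506 shut z out 0.12612772294500937
side [272. 194.] 0.62 [0.6099 0.0986 0.103 ] out -0.0030286578172214066 shut z out -0.001116133840688081
side [270. 190.] 0.44 [0.6091 0.1259 0.103 ] out 0.0011484584439415198 shut z out 0.0030195786435093523
side [257. 256.] 0.36 [ 0.4861 -0.2122  0.103 ] out 0.08063026314057221 shut z out 0.08171355587527637
wrist [276. 364.] 0.36 [0.5358 0.0493 0.103 ] out 0.06426487662771031 shut z out 0.07112394326857929
```

View pics/w7.png

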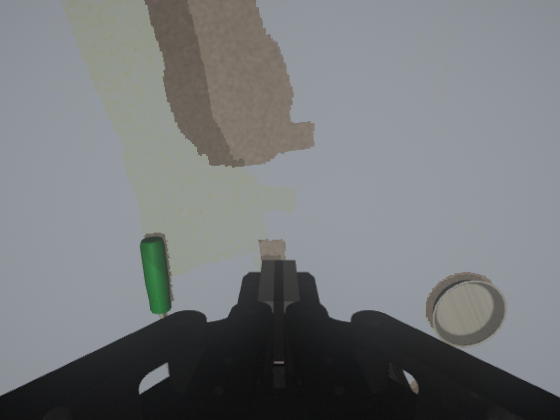

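The hand is clear. The top and side views put the empty carrier's lip about 125-133 mm out and the other three lips shut and home. In the wrist view, the screwdriver at (155,275) and the dish at (468,310) look undisturbed.

```bash
python3 -c "
from h import *
print(bot.job_done())"
```

```text
the job is handed in; nothing more can be done
None
```

The job is handed in: I pressed the empty carrier's button, its handle sprang open, and I drew the carrier out about 85 mm to its stop; the three drive carriers look shut and home, nothing else looks moved, and the hand is clear (no verdict came back).

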